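# Bring the salt round to the open hatch of a spice carousel

## Task

Slide the guard door of the spice carousel fully open to the right. Then grip the knob on top of the carousel's post and turn the carousel until the salt shaker (the shorter, dome-topped one of the four) stands at the front, in the middle of the open hatch, with all the jars still upright in their pockets and the things round about left alone. Finish while still gripping the carousel's knob, holding the turntable still so that the salt can be taken out: do not let go at the end.

Things in the scene. Friction and masses are not known exactly. Their poses are not given: they have to be found in the camera images.
- case: open-topped wooden case, 285 mm deep (x), 325 mm wide (y), walls 110 mm high, fixed to the worktop. Origin on the worktop under the carousel's axis; its x axis points from the front to the back of the case, y to the left as seen from the front, z up. The front (its -x side, towards the robot) has a clear fixed pane at each side and a hatch 104 mm wide in the middle, which the guard door covers
- door (a joint): the guard door, a clear pane in a steel frame 114 mm wide, top edge 125 mm above the worktop, standing in a straight track 137 mm in front of the carousel's axis. 0 = fully shut (middle of the front), 0.10 m = fully open, at its stop; it grows as the door slides along the case's -y axis (to the right as seen from the robot). Slides with about 1.5 N of friction and stays where it is left. It may start up to 20 mm ajar
- door_handle (a point): centre of the round dark knob on a short stem on the middle of the door's top edge: 24 mm in diameter, 32 mm tall (from 145 to 177 mm above the worktop). Free all round at that height
- carousel: the round wooden turntable, 232 mm in diameter, in the case, with four pockets 90 degrees apart at 85 mm from its vertical axis (pocket rims 60 mm above the worktop) and a post in the middle. Origin on the axis at worktop height; z up. It turns both ways without end, with light friction (about 0.03 N m), and stays where it is left. A jar has up to 2 mm of play at the foot and may lean a little (up to 0.15 rad) in its pocket
- carousel_knob (a point): centre of the round ribbed dark knob at the top of the carousel's post, on the turning axis: 40 mm in diameter, 35 mm tall (from 155 to 190 mm above the worktop), fixed to the turntable, so that turning the knob turns the carousel. All jars are lower than the knob (tops at most 134 mm)
- front_place (a point): the middle of the front place, a point fixed to the case 85 mm in front of the turning axis, straight behind the middle of the hatch, 75 mm above the worktop: the salt shaker's centre has to come over or under this point
- salt_center (a point): the salt shaker: glass body with a grey domed top, 44 mm across and 90 mm tall, shorter than the other three jars; stands loose in one of the four pockets (any of them; foot 28 mm above the worktop). The point is its centre, half-way up
- spice_a_center (a point): red-capped glass spice jar, 45 mm across and 106 mm tall, standing loose in a pocket of the carousel; the point is its centre, half-way up
- spice_b_center (a point): red-capped glass spice jar, 45 mm across and 106 mm tall, standing loose in a pocket of the carousel; the point is its centre, half-way up
- spice_c_center (a point): red-capped glass spice jar, 45 mm across and 106 mm tall, standing loose in a pocket of the carousel; the point is its centre, half-way up
- tin: bystander: food tin, 75 mm across, 58 mm tall, standing left of the case; origin at its underside
- garlic: bystander: garlic bulb, about 60 mm, left of the case; origin at its underside
- mug: bystander: mug, 78 mm across, 101 mm tall, right of the case; origin at its underside
- lemon: bystander: lemon, 78 x 55 mm, right of the case at the back; origin at its underside
Things that resemble listed ones, but are neither listed nor needed, are in the scene too. Leave any turquoise look-alike of the part that bears spice_b_center alone.

How it is judged:
On the way, in this order (a step that is already met when the one before it is completed fails the run):
1. the guard door is fully open, before the salt is at the front (value of joint door above 0.092 m and horizontal distance between salt_center and front_place above 0.025 m), for 0.1 s.
2. the salt is at the front and the carousel is held still by its knob (horizontal distance between salt_center and front_place below 0.014 m and contact force between the fingers and carousel above 3 N and distance between the grasp point and carousel_knob below 0.03 m and angular speed of carousel below 0.08 rad/s), for 0.2 s.
At the end, for the whole second after the job is handed in: Door open (joint over 0.092 m); salt centre within 14 mm of the front place, seen from above; fingers on the carousel with over 3 N, grasp point within 30 mm of the knob's centre; carousel under 0.08 rad/s; all four jars upright (0.25 rad) in their pockets (all of step 2 and value of joint door above 0.092 m and angle between each of salt_center, spice_a_center, spice_b_center, spice_c_center's own z axis and vertical below 0.25 rad and horizontal distance between each of salt_center, spice_a_center, spice_b_center, spice_c_center and carousel_knob below 0.095 m and height (world z) of each of salt_center, spice_a_center, spice_b_center, spice_c_center below 0.09 m); the arm keeps its last pose, push and grip.
It fails at once if a jar is tipped or lifted out of its pocket (angle between any of salt_center, spice_a_center, spice_b_center, spice_c_center's own z axis and vertical above 0.4 rad or height (world z) of any of salt_center, spice_a_center, spice_b_center, spice_c_center above 0.11 m).
It fails at once if a bystander is pushed away by more than 30 mm (distance of any of tin, garlic, mug, lemon from where it was at the start of the episode above 0.03 m).
It also fails if it takes over 51 s, if anything falls off the work surface, if the arm or the gripper's body presses on something with over 40 N, if the wrist force passes 120 N, or if a joint passes its speed limit or range.

## Robot

A 6-joint arm with a two-finger parallel gripper is mounted at the origin on a cart in front of the work surface, level with it; the furniture and walls round the work are solid. World frame = base frame: x ahead of the robot, y to its left, z up, the work surface at z = 0. Lengths are in m, angles in rad, forces in N, time in s.
With the tool pointing down it reaches from about 0.35 to 0.975 m from the base axis. Payload 4.9 kg.
Tool frame: the origin (TCP) lies on the mounting face of the last link; the fingertips stand 173 mm ahead of it and the grasp point (between the pads) lies 155 mm ahead of it (tcp_to_grasp is the distance from the TCP to the grasp point, in m); z points along the fingers, y is the line along which they close (so a half turn about z gives the same grasp; the last joint's range is limited). The gripper opens to 85 mm and grips with 20 to 120 N. Pads are 22 mm wide; open, the fingers measure 114 mm over their backs; the gripper's body (76 mm by 85 mm) begins 54 mm behind the grasp point. The pads swing forward as they close: fully open they stand 13 mm farther back than shut.
Start: joints at [1.084, 0.053, 1.613, -0, 1.476, -0.119], TCP at [0.225, 0.583, 0.405] pointing down, gripper open.
Joint ranges: [-3.01, 3.01], [-1.01, 2.22], [0.06, 2.58], [-1.02, 4.17], [0.09, 2.62], [-3.14, 3.14]. Speed limits (rad/s): [2.57, 2.57, 3.14, 3.14, 3.14, 3.14].

## Interface

Orientations are given as a rotation vector (axis times angle).
In Python, from station import get_obs, get_image, calibration, finish_job, tcp_to_grasp gives the robot as it stands. The module is installed in compiled form; this text tells all that it offers.
- The arm moves only by the tool arm_command, never from a script. Its argument "plan" is a list that holds one entry, the list of rows, each a list of 6 numbers: the shift along the tool's x, y, z in cm, then the turn, a rotation vector about the tool's x, y, z in rad. A call has 1 to 12 rows; each row is the pose to reach, as a shift and turn from the pose commanded when the call began, along the tool's axes at that moment; what a row does not reach only later rows make up. A row lasts 1/12 s, in which the tool goes at most 41.7 mm and 7.16 degrees, less where a joint would pass 70% of its speed; a pose out of reach is approached as far as the arm can. A call with a gripper value outside its range is refused whole. "gripper" is the closure, from -1 (fully open) to 1 (shut), set as the call begins (left out, the last holds). The fingers move at their own pace and stop on an object; "force" is the grip in N (left out, the last holds). Time passes only in rows, so rows that repeat a pose let the fingers close. It gives the time, the measured TCP pose, the force, the opening and the grip force at its end, in the units of the state.
- get_obs(): the state, without advancing time (a new reading comes with each control period).
- get_image(name): name is "side" or "top" or "wrist"; returns (picture, depth): 384x512x3 uint8, blue, green, red; 384x512 float32, m along the optical axis (not along the pixel's ray), 0 where there is no reading.
- calibration(name): a dict with "fx", "fy", "cx", "cy" (pixels), "pose" (4x4, takes a point from camera to world coordinates). Camera axes: x right, y up, looking along -z (the intrinsics and any distortion apply to the point x, -y, -z); pixel columns grow to the right and rows downward; lengths in m; the calibration is good to about 2 mm. A picture is of the moment at which its call begins: read the wrist's pose just before it. calibration takes no time and is no camera call; for the wrist camera it gives the pose at the moment of the call.
- finish_job(): hands the job in; it is judged then, once.
The state is a dict: "t": time; "q": joint angles; "dq": joint speeds; "effort": joint torques, N m; "tool_pos": TCP position; "tool_rot": TCP orientation; "contact_force": force on the tool from outside, world axes, zero at the start; "wrist_torque": the same for the moment, N m; "opening": finger opening in m; "grip_force": force on a finger pad.
Only numpy, scipy, OpenCV 4.12 (cv2) and the standard library are available. Lean on these libraries where they do the work, as an engineer would, in place of code of your own. Each camera call takes 0.05 s, during which the arm holds its last target. There are 200 camera calls.

## Working session

There is one attempt and no reset: what is moved stays moved. The work goes in short steps, Python scripts to look and compute and a tool call to move; the robot and the scene stay as the last step left them, time stands still between calls to the robot, and variables do not carry over. Pictures are saved under pics/ and viewed, at most 10 in all, crops included, and the job is handed in when it is done.

Besides the shell and the picture viewer there is one more tool, called after "Call:" by a JSON object that holds its "op" and its "data", one argument or row to a line. arm_command: Moves the arm, as the interface text tells. Its arguments: {"type":"object","properties":{"plan":{"type":"array"},"gripper":{"type":"number"},"force":{"type":"number"}},"required":["plan"]}

```bash
mkdir -p pics; cat > h.py <<'E'
import numpy as np, cv2
from station import *
def pts(name,depth,c=None):
    c=c or calibration(name); v,u=np.mgrid[0:384,0:512]
    p=np.stack([(u-c['cx'])/c['fx']*depth,-(v-c['cy'])/c['fy']*depth,-depth],-1)
    return p@c['pose'][:3,:3].T+c['pose'][:3,3]
def ray(c,u,v,z):
    d=c['pose'][:3,:3]@np.array([(u-c['cx'])/c['fx'],-(v-c['cy'])/c['fy'],-1]); o=c['pose'][:3,3]
    return o+d*(z-o[2])/d[2]
E
python3 - <<'E'
from h import *
print(get_obs()); print(tcp_to_grasp)
for n in('top','side'):
    im,d=get_image(n); c=calibration(n); print(n,c)
    cv2.imwrite(f'pics/{n}0.png',im); np.savez(f'{n}0.npz',im=im,d=d,p=pts(n,d,c))
E
```

```text
{'t': 0.0, 'q': array([ 1.08396384e+00,  5.33672284e-02,  1.61428442e+00,  8.87350562e-06,
        1.47599643e+00, -1.18988512e-01]), 'dq': array([-0.00107247,  0.0003788 ,  0.00051567,  0.00014393,  0.00016452,
        0.00065856]), 'effort': array([ 2.38701623e-04, -3.93666637e+01, -3.70184469e+01,  5.51233597e-05,
        6.80884783e-03, -2.90797334e-05]), 'tool_pos': array([0.22462043, 0.58295859, 0.40346194]), 'tool_rot': array([-5.74443219e-01, -3.08799367e+00,  3.07691054e-03]), 'contact_force': array([-0.85332533, -0.09559888, -0.63101752]), 'wrist_torque': array([ 0.05368051, -0.01539601, -0.02983156]), 'grip_force': 0.0, 'opening': 0.0855990710673176}
0.1547
top {'fx': 451.69909481866824, 'fy': 451.69909481866824, 'cx': 253.01199763724, 'cy': 191.7670923054276, 'pose': array([[ 2.35906915e-02,  9.93189520e-01, -1.14096700e-01,
         3.54457388e-01],
       [-9.99711685e-01,  2.39471897e-02,  1.75472059e-03,
        -1.44031880e-02],
       [ 4.47506542e-03,  1.14022409e-01,  9.93468099e-01,
         1.79308800e+00],
       [ 0.00000000e+00,  0.00000000e+00,  0.00000000e+00,
         1.00000000e+00]])}
side {'fx': 493.1537765942312, 'fy': 493.1537765942312, 'cx': 247.63736737408829, 'cy': 187.7170429837917, 'pose': array([[ 0.36813544,  0.57773396, -0.72849144, -0.68370507],
       [-0.92977117,  0.22759856, -0.28935179, -0.51391588],
       [-0.00136475,  0.78385099,  0.62094748,  1.17972721],
       [ 0.        ,  0.        ,  0.        ,  1.        ]])}
```

View pics/top0.png

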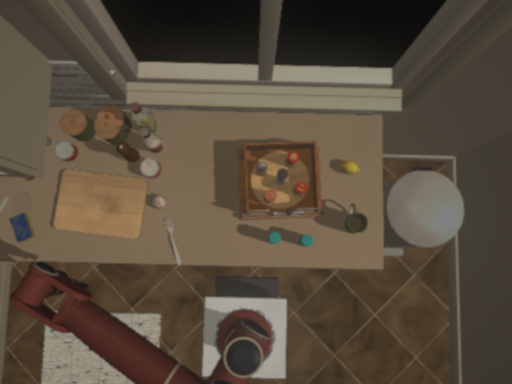

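View pics/side0.png

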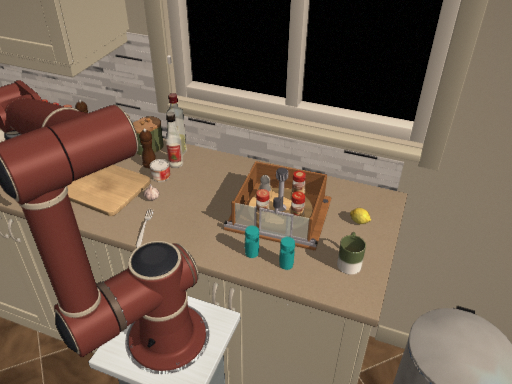

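The top view shows the case at about (281,180), with red caps at (293,157), (301,187) and (270,196), a grey salt top at about (262,168), and the post knob at about (283,175). Two turquoise look-alikes stand in front of the case at (275,237) and (306,240), and the mug is at (356,222). I'll zoom in on both views.

```bash
python3 - <<'E'
from h import *
a=np.load('top0.npz'); b=np.load('side0.npz')
A=cv2.resize(a['im'][130:255,230:330],None,fx=4,fy=4,interpolation=cv2.INTER_CUBIC)
B=cv2.resize(b['im'][155:280,220:340],None,fx=4,fy=4,interpolation=cv2.INTER_CUBIC)[:500,:400]
cv2.imwrite('pics/crop.png',np.hstack([A,B]))
p=a['p']
# per-height features in top view
reg=np.zeros((384,512),bool); reg[135:225,235:325]=1
for lo,hi in((.1825,.2),(.16,.1825),(.136,.155),(.1,.12)):
    m=reg&(p[...,2]>lo)&(p[...,2]<hi); q=p[m]
    n,l,s,c=cv2.connectedComponentsWithStats(m.astype(np.uint8))
    print(lo,hi)
    for i in range(1,n):
        if s[i,4]>3: print(c[i].round(1),s[i,4],p[l==i].mean(0).round(4),p[l==i].min(0).round(3),p[l==i].max(0).round(3))
E
```

```text
0.1825 0.2
[282.9 173. ] 94 [ 0.609  -0.1229  0.1897] [ 0.591 -0.141  0.183] [ 0.627 -0.105  0.198]
0.16 0.1825
[282.1 178.6] 7 [ 0.591  -0.1216  0.1739] [ 0.59  -0.128  0.164] [ 0.592 -0.113  0.182]
[289.7 211.2] 36 [ 0.4732 -0.1504  0.1754] [ 0.463 -0.162  0.162] [ 0.485 -0.141  0.182]
0.136 0.155
[297.1 155.5] 12 [ 0.6843 -0.1782  0.1384] [ 0.671 -0.185  0.136] [ 0.698 -0.17   0.14 ]
[288.9 156. ] 8 [ 0.6817 -0.1477  0.1381] [ 0.674 -0.152  0.136] [ 0.69  -0.144  0.141]
[292.4 158. ] 12 [ 0.6746 -0.161   0.1378] [ 0.663 -0.167  0.136] [ 0.69  -0.156  0.142]
[301.9 188.4] 14 [ 0.5612 -0.1976  0.1386] [ 0.548 -0.206  0.136] [ 0.578 -0.19   0.141]
[305.8 187.2] 8 [ 0.5661 -0.2118  0.1374] [ 0.556 -0.216  0.136] [ 0.575 -0.205  0.14 ]
[272.  190.3] 6 [ 0.5516 -0.0873  0.1372] [ 0.549 -0.095  0.136] [ 0.557 -0.083  0.138]
[298. 189.] 5 [ 0.5588 -0.1831  0.1385] [ 0.555 -0.187  0.137] [ 0.563 -0.179  0.14 ]
[268.7 196. ] 30 [ 0.5301 -0.0754  0.139 ] [ 0.519 -0.095  0.136] [ 0.545 -0.062  0.143]
0.1 0.12
[283.  167.9] 531 [ 0.6418 -0.1285  0.1093] [ 0.471 -0.269  0.1  ] [0.749 0.021 0.12 ]
[262.1 165.6] 58 [ 0.6475 -0.0492  0.113 ] [ 0.633 -0.064  0.101] [ 0.666 -0.034  0.119]
[293.9 162.1] 8 [ 0.664  -0.169   0.1115] [ 0.661 -0.181  0.103] [ 0.668 -0.158  0.119]
[297.2 191.8] 5 [ 0.5518 -0.1833  0.1086] [ 0.547 -0.19   0.101] [ 0.557 -0.178  0.118]
[266.1 209.9] 10 [ 0.4807 -0.0678  0.1118] [ 0.478 -0.079  0.101] [ 0.484 -0.053  0.118]
```

View pics/crop.png

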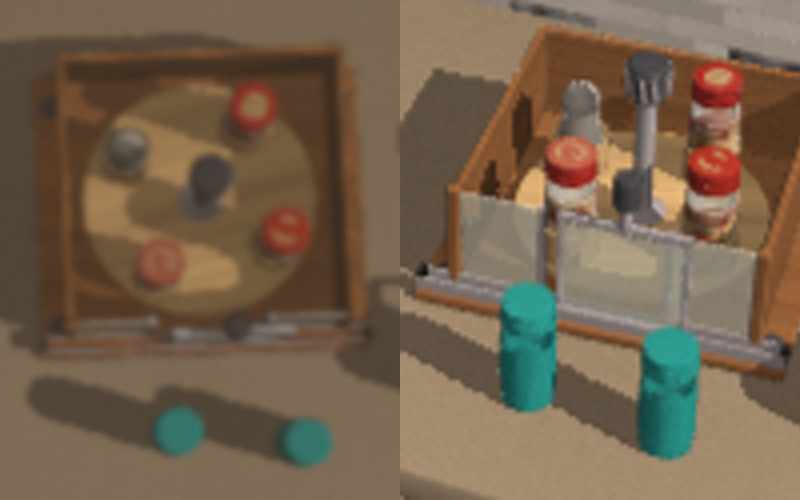

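The crop confirms the salt: the grey dome at crop (127,152), shorter than the other jars. The three red-capped jars are the spices, and the turquoise pair stands outside the case. The door knob is at crop (237,326), which is full-image (289,211). Next I'll measure the case yaw and the jar angles.

```bash
cat >> h.py <<'E'
from scipy.spatial.transform import Rotation as Ro
def rel(pos,psi):
    "row (cm, rad) to bring grasp point to pos with tool y at world yaw psi, pointing down"
    o=get_obs(); R=Ro.from_rotvec(o['tool_rot']); c,s=np.cos(psi),np.sin(psi)
    T=Ro.from_matrix(np.array([[-s,c,0],[c,s,0],[0,0,-1.]]))
    T=Ro.from_matrix(np.array([[-s,c,0],[c,s,0],[0,0,-1.]])) if np.linalg.det(T.as_matrix())>0 else T
    tcp=np.array(pos)+[0,0,tcp_to_grasp]
    return np.r_[R.inv().apply(tcp-o['tool_pos'])*100,(R.inv()*T).as_rotvec()].round(3), o
E
python3 - <<'E'
from h import *
a=np.load('top0.npz'); im=a['im'];p=a['p'];c=calibration('top')
hsv=cv2.cvtColor(im,cv2.COLOR_BGR2HSV)
m=((hsv[...,0]<6)|(hsv[...,0]>172))&(hsv[...,1]>140)&(hsv[...,2]>60); m[:140]=0;m[215:]=0;m[:,:240]=0;m[:,325:]=0
n,l,s,ce=cv2.connectedComponentsWithStats(m.astype(np.uint8))
K=np.array([.609,-.123])
J=[]
for i in range(1,n):
    if s[i,4]>15:
        q=ray(c,*ce[i],.128)[:2]; J.append(q); d=q-K; print('red',ce[i].round(1),s[i,4],q.round(4),np.hypot(*d).round(4),np.degrees(np.arctan2(d[1],d[0])).round(1))
q=ray(c,262.1,165.9,.115)[:2]; q=p[160:173,256:269][(p[160:173,256:269,2]>.1)&(p[160:173,256:269,2]<.122)].mean(0)[:2]
J.append(q); d=q-K; print('salt',q,np.hypot(*d),np.degrees(np.arctan2(d[1],d[0])))
print('mean of jars',np.mean(J,0))
w=(p[...,2]>.09)&(p[...,2]<.125); w[:135]=0;w[225:]=0;w[:,:235]=0;w[:,328:]=0
# back wall and side walls: fit lines on points
P=p[w]
for nm,sel,ax in (('back',(abs(P[:,0]-.745)<.02)&(abs(P[:,1]+.12)<.13),1),('left',(P[:,1]>.015)&(abs(P[:,0]-.6)<.12),0),('right',(P[:,1]<-.26)&(abs(P[:,0]-.6)<.12),0)):
    Q=P[sel]; f=np.polyfit(Q[:,ax],Q[:,1-ax],1); print(nm,len(Q),Q.mean(0).round(3),np.degrees(np.arctan(f[0])).round(2))
print('handle', ray(c,289.3,211.5,.177))
E
```

```text
red [292.5 157.2] 45 [ 0.6797 -0.1622] 0.0808 -29.0
red [302.8 189.2] 20 [ 0.5596 -0.202 ] 0.0932 -122.0
salt [ 0.64763362 -0.04907692] 0.08340970116595574 62.40757014581493
mean of jars [ 0.62895856 -0.13777519]
back 221 [ 0.737 -0.124  0.106] -3.16
left 21 [0.68  0.016 0.109] 1.48
right 43 [ 0.531 -0.263  0.11 ] 2.11
handle [ 0.47201554 -0.14898043  0.177     ]
```

```bash
python3 - <<'E'
from h import *
for P in ((.44,.25,.26),(.473,-.150,.26),(.473,-.150,.163)): print(rel(P,1.61)[0])
E
```

```text
[-3.2071e+01 -2.3331e+01 -1.0760e+00 -2.0000e-03 -1.0000e-03 -4.0700e-01]
[-4.9532e+01 -5.9470e+01 -1.0150e+00 -2.0000e-03 -1.0000e-03 -4.0700e-01]
[-4.9534e+01 -5.9453e+01  8.6850e+00 -2.0000e-03 -1.0000e-03 -4.0700e-01]
```

Call:
{"op": "arm_command", "data": {
  "plan": [
    [[-32,-23.3,-1.5,0,0,-0.407],[-32,-23.3,-1.5,0,0,-0.407],[-32,-23.3,-1.5,0,0,-0.407],[-32,-23.3,-1.5,0,0,-0.407],[-32,-23.3,-1.5,0,0,-0.407],[-32,-23.3,-1.5,0,0,-0.407],[-32,-23.3,-1.5,0,0,-0.407],[-32,-23.3,-1.5,0,0,-0.407],[-32,-23.3,-1.5,0,0,-0.407],[-32,-23.3,-1.5,0,0,-0.407],[-49.5,-59.5,-1,0,0,-0.407],[-49.5,-59.5,-1,0,0,-0.407]]
  ],
  "gripper": -1,
  "force": 30
}}

```text
t: 1.1
tool_pos: [0.4466, 0.1662, 0.4182]
tool_rot: [0.063, -3.14, 0.0]
contact_force: [0.4, -0.5, -0.3]
opening: 0.0855
grip_force: 0.0
```

```bash
python3 - <<'E'
from h import *
r,o=rel((.473,-.150,.26),1.61); print(r,o['tool_pos'],o['t'],o['q'])
E
```

```text
[-1.3690e+00 -3.1697e+01  3.5700e-01 -0.0000e+00 -1.0000e-03  1.0000e-03] [0.44662632 0.16616486 0.41823052] 1.1 [ 1.99839795e-01 -3.22551862e-01  1.93015715e+00 -2.74460547e-05
  1.53472170e+00 -1.41102655e+00]
```

Call:
{"op": "arm_command", "data": {
  "plan": [
    [[-1.4,-31.7,0.3,0,0,0],[-1.4,-31.7,0.3,0,0,0],[-1.4,-31.7,0.3,0,0,0],[-1.4,-31.7,0.3,0,0,0],[-1.4,-31.7,0.3,0,0,0],[-1.4,-31.7,0.3,0,0,0],[-1.4,-31.7,0.3,0,0,0],[-1.4,-31.7,0.3,0,0,0],[-1.4,-31.7,0.3,0,0,0],[-1.4,-31.7,0.3,0,0,0],[-1.4,-31.7,0.3,0,0,0],[-1.4,-31.7,0.3,0,0,0]]
  ]
}}

```text
t: 2.1
tool_pos: [0.4728, -0.1475, 0.4154]
tool_rot: [0.064, -3.141, -0.001]
contact_force: [-0.3, 0.3, 0.9]
opening: 0.0857
grip_force: 0.0
```

```bash
python3 - <<'E'
from h import *
im,d=get_image('wrist'); c=calibration('wrist'); p=pts('wrist',d,c); cv2.imwrite('pics/w1.png',im)
r,o=rel((.473,-.150,.163),1.61); print(r,o['tool_pos'],o['t'])
m=(p[...,2]>.155)&(p[...,2]<.2)
n,l,s,ce=cv2.connectedComponentsWithStats(m.astype(np.uint8))
for i in range(1,n):
    if s[i,4]>30:
        q=p[l==i]; t=q[q[:,2]>np.percentile(q[:,2],50)]; print(ce[i].round(),s[i,4],q.min(0).round(4),q.max(0).round(4),((t.min(0)+t.max(0))/2).round(4))
E
```

```text
[-9.000e-03 -2.680e-01  9.784e+00  0.000e+00 -0.000e+00  2.000e-03] [ 0.47280809 -0.14735607  0.41553869] 2.15
[246. 211.] 1196 [ 0.4656 -0.1636  0.1551] [ 0.488  -0.1401  0.1794] [ 0.4773 -0.1521  0.1783]
[272. 356.] 314 [ 0.5915 -0.1421  0.1576] [ 0.6039 -0.1103  0.1722] [ 0.5971 -0.1276  0.1684]
```

View pics/w1.png

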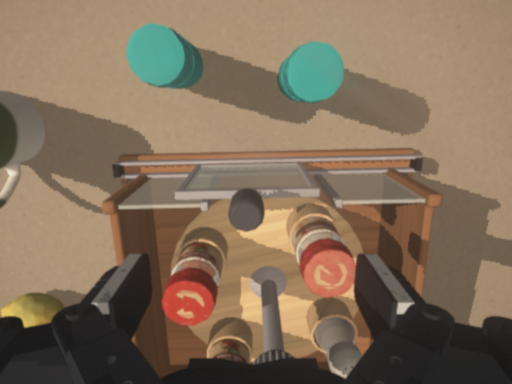

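The wrist view shows the door knob at (246,210), the carousel knob at (275,358) and the salt at (340,340). The fingers straddle the door knob line. I'll descend and half-close to cage the knob.

Call:
{"op": "arm_command", "data": {
  "plan": [
    [[-0.3,-0.4,3,0,0,0],[-0.3,-0.4,5.5,0,0,0],[-0.3,-0.4,7.5,0,0,0],[-0.3,-0.4,9,0,0,0],[-0.3,-0.4,9.7,0,0,0],[-0.3,-0.4,9.7,0,0,0],[-0.3,-0.4,9.7,0,0,0]]
  ]
}}

```text
t: 2.73
tool_pos: [0.4762, -0.1518, 0.3192]
tool_rot: [-0.063, 3.141, -0.0]
contact_force: [-0.4, -0.4, 0.6]
opening: 0.0853
grip_force: 0.0
```

Call:
{"op": "arm_command", "data": {
  "plan": [
    [[0,0,0,0,0,0],[0,0,0,0,0,0],[0,0,0,0,0,0],[0,0,0,0,0,0],[0,0,0,0,0,0],[0,0,0,0,0,0]]
  ],
  "gripper": 0.3
}}

```text
t: 3.23
tool_pos: [0.476, -0.1525, 0.3189]
tool_rot: [-0.061, 3.141, -0.0]
contact_force: [0.5, -0.7, 0.2]
opening: 0.0296
grip_force: 0.0
```

Call:
{"op": "arm_command", "data": {
  "plan": [
    [[0,-0.6,0,0,0,0],[0,-1.4,0,0,0,0],[0,-2.2,0,0,0,0],[0,-3,0,0,0,0],[0,-3.8,0,0,0,0],[0,-4.6,0,0,0,0],[0,-5.4,0,0,0,0],[0,-6.1,0,0,0,0],[0,-6.7,0,0,0,0],[0,-7.2,0,0,0,0],[0,-7.5,0,0,0,0],[0,-7.6,0,0,0,0]]
  ]
}}

```text
t: 4.23
tool_pos: [0.4789, -0.2288, 0.3186]
tool_rot: [0.061, -3.141, 0.0]
contact_force: [0.5, 1.7, 0.7]
opening: 0.0298
grip_force: 0.8
```

Call:
{"op": "arm_command", "data": {
  "plan": [
    [[0,-0.1,0,0,0,0],[0,-0.2,0,0,0,0],[0,-0.3,0,0,0,0],[0,-0.4,0,0,0,0],[0,-0.4,0,0,0,0]]
  ]
}}

```text
t: 4.65
tool_pos: [0.4791, -0.2323, 0.3186]
tool_rot: [0.062, -3.141, 0.0]
contact_force: [1.0, 0.6, -0.4]
opening: 0.0298
grip_force: 0.5
```

Force is still only the sliding friction, so the stop has not been reached. I'll go on in small steps.

Call:
{"op": "arm_command", "data": {
  "plan": [
    [[0,-0.1,0,0,0,0],[0,-0.2,0,0,0,0],[0,-0.3,0,0,0,0],[0,-0.4,0,0,0,0]]
  ]
}}

```text
t: 4.98
tool_pos: [0.4793, -0.2359, 0.3186]
tool_rot: [0.061, -3.141, -0.005]
contact_force: [1.2, 7.7, 1.6]
opening: 0.0301
grip_force: 4.0
```

The force rose to 7.7 N, so the door is at its stop. I'll release and rise.

Call:
{"op": "arm_command", "data": {
  "plan": [
    [[0,0.2,0,0,0,0],[0,0.2,0,0,0,0],[0,0.2,0,0,0,0],[0,0.2,0,0,0,0],[0,0.2,0,0,0,0],[0,0.2,-2,0,0,0],[0,0.2,-5,0,0,0],[0,0.2,-8,0,0,0],[0,0.2,-9.7,0,0,0],[0,0.2,-9.7,0,0,0],[0,0.2,-9.7,0,0,0]]
  ],
  "gripper": -1
}}

```text
t: 5.9
tool_pos: [0.4793, -0.2345, 0.4169]
tool_rot: [-0.061, 3.139, -0.003]
contact_force: [0.0, -0.0, -0.3]
opening: 0.0852
grip_force: 0.0
```

```bash
python3 - <<'E'
from h import *
im,d=get_image('wrist'); c=calibration('wrist'); p=pts('wrist',d,c); cv2.imwrite('pics/w2.png',im)
m=(p[...,2]>.155)&(p[...,2]<.2)
n,l,s,ce=cv2.connectedComponentsWithStats(m.astype(np.uint8))
for i in range(1,n):
    if s[i,4]>30:
        q=p[l==i]; t=q[q[:,2]>np.percentile(q[:,2],50)]; print(ce[i].round(),s[i,4],((t.min(0)+t.max(0))/2).round(4))
for P in ((.607,-.124,.26),(.607,-.124,.172)): print(rel(P,0.0)[0])
print(get_obs()['tool_pos'],get_obs()['q'])
E
```

```text
[257. 208.] 1158 [ 0.4813 -0.2315  0.1767]
[-1.3220e+01  1.0525e+01  2.3000e-02 -0.0000e+00 -1.0000e-03  1.6100e+00]
[-1.3226e+01  1.0523e+01  8.8230e+00 -0.0000e+00 -1.0000e-03  1.6100e+00]
[ 0.47901534 -0.23433782  0.41498371] [-5.94535510e-01 -1.74086257e-01  1.81280169e+00 -1.84233196e-04
  1.50348218e+00 -2.20445485e+00]
```

View pics/w2.png

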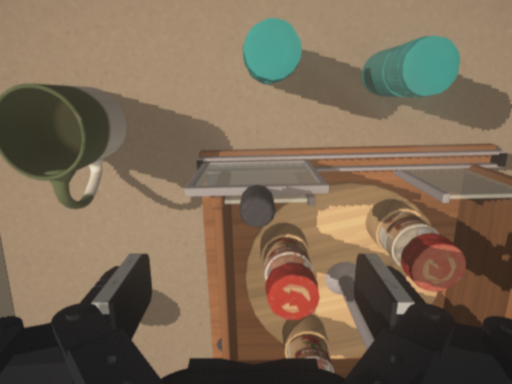

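The door frame has slid over to the right, with its handle at (257,205), and the hatch is clear. Next is the carousel knob.

Call:
{"op": "arm_command", "data": {
  "plan": [
    [[-4,3,0,0,0,0.12],[-8,6,0,0,0,0.24],[-11,9,0,0,0,0.36],[-13.3,10.5,0,0,0,0.48],[-13.3,10.5,0,0,0,0.6],[-13.3,10.5,0,0,0,0.72],[-13.3,10.5,0,0,0,0.84],[-13.3,10.5,0,0,0,0.96],[-13.3,10.5,0,0,0,1.08],[-13.3,10.5,0,0,0,1.2],[-13.3,10.5,0,0,0,1.32],[-13.3,10.5,0,0,0,1.44]]
  ]
}}

```text
t: 6.95
tool_pos: [0.6076, -0.1241, 0.4125]
tool_rot: [-2.029, -2.393, 0.003]
contact_force: [-0.3, 0.0, -0.6]
opening: 0.0853
grip_force: 0.0
```

Call:
{"op": "arm_command", "data": {
  "plan": [
    [[0,0,0,0,0,0.1],[0,0,0,0,0,0.17],[0,0,0,0,0,0.17],[0,0,0,0,0,0.17]]
  ]
}}

```text
t: 7.28
tool_pos: [0.6077, -0.1242, 0.4133]
tool_rot: [-2.217, -2.221, 0.003]
contact_force: [0.4, -0.6, 0.1]
opening: 0.0853
grip_force: 0.0
```

```bash
python3 - <<'E'
from h import *
im,d=get_image('wrist'); c=calibration('wrist'); p=pts('wrist',d,c); cv2.imwrite('pics/w3.png',im)
m=(p[...,2]>.17)&(p[...,2]<.2)
n,l,s,ce=cv2.connectedComponentsWithStats(m.astype(np.uint8))
for i in range(1,n):
    if s[i,4]>30:
        q=p[l==i]; t=q[q[:,2]>np.percentile(q[:,2],30)]; print(ce[i].round(),s[i,4],((t.min(0)+t.max(0))/2).round(4),np.ptp(t,0).round(3))
print(rel((.609,-.124,.172),0.0)[0],get_obs()['q'],get_obs()['tool_pos'])
E
```

```text
[261. 213.] 3664 [ 0.6136 -0.1241  0.1914] [0.036 0.036 0.003]
[ 1.300e-02  1.510e-01  8.712e+00 -3.000e-03 -1.000e-03  2.000e-03] [-3.21488514e-01  3.71580372e-02  1.61371616e+00 -7.34209199e-05
  1.49350540e+00 -3.23152841e-01] [ 0.60772673 -0.12419999  0.41382543]
```

View pics/w3.png

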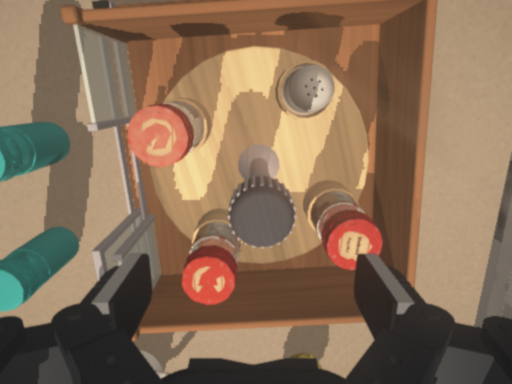

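The wrist view shows the knob at (262,212), the salt at (310,90) and the three red caps. I'll descend and grip.

Call:
{"op": "arm_command", "data": {
  "plan": [
    [[0,0.35,3,0,0,0],[0,0.35,5.5,0,0,0],[0,0.35,7.5,0,0,0],[0,0.35,8.5,0,0,0],[0,0.35,8.7,0,0,0],[0,0.35,8.7,0,0,0],[0,0.35,8.7,0,0,0]]
  ]
}}

```text
t: 7.92
tool_pos: [0.6119, -0.1244, 0.3301]
tool_rot: [2.22, 2.221, 0.001]
contact_force: [-0.2, -0.4, 1.0]
opening: 0.0852
grip_force: 0.0
```

Call:
{"op": "arm_command", "data": {
  "plan": [
    [[0,0,0,0,0,0],[0,0,0,0,0,0],[0,0,0,0,0,0],[0,0,0,0,0,0],[0,0,0,0,0,0],[0,0,0,0,0,0]]
  ],
  "gripper": 1,
  "force": 25
}}

```text
t: 8.42
tool_pos: [0.612, -0.1243, 0.3299]
tool_rot: [2.22, 2.22, 0.003]
contact_force: [2.8, 0.5, 2.4]
opening: 0.0391
grip_force: 27.6
```

```bash
python3 - <<'E'
from h import *
im,d=get_image('wrist'); c=calibration('wrist'); cv2.imwrite('pics/w4.png',im)
o=get_obs();print(o['contact_force'],o['wrist_torque'],o['tool_pos'],o['grip_force'],o['opening'])
E
```

```text
[2.58920239 0.17027412 3.58837725] [ 0.05096973 -0.47209956 -0.0292985 ] [ 0.61196886 -0.12427141  0.32982519] 27.65779095660264 0.03896364183446861
```

Call:
{"op": "arm_command", "data": {
  "plan": [
    [[0,0,0,0,0,-0.02],[0,0,0,0,0,-0.06],[0,0,0,0,0,-0.12],[0,0,0,0,0,-0.18],[0,0,0,0,0,-0.24],[0,0,0,0,0,-0.3],[0,0,0,0,0,-0.36],[0,0,0,0,0,-0.42],[0,0,0,0,0,-0.48],[0,0,0,0,0,-0.54],[0,0,0,0,0,-0.58],[0,0,0,0,0,-0.6]]
  ]
}}

```text
t: 9.47
tool_pos: [0.6122, -0.1242, 0.3298]
tool_rot: [1.461, 2.777, 0.002]
contact_force: [5.2, 1.0, 3.1]
opening: 0.0388
grip_force: 27.7
```

Call:
{"op": "arm_command", "data": {
  "plan": [
    [[0,0,0,0,0,-0.02],[0,0,0,0,0,-0.06],[0,0,0,0,0,-0.12],[0,0,0,0,0,-0.18],[0,0,0,0,0,-0.24],[0,0,0,0,0,-0.3],[0,0,0,0,0,-0.36],[0,0,0,0,0,-0.42],[0,0,0,0,0,-0.48],[0,0,0,0,0,-0.54],[0,0,0,0,0,-0.58],[0,0,0,0,0,-0.6]]
  ]
}}

```text
t: 10.47
tool_pos: [0.6123, -0.124, 0.3298]
tool_rot: [0.575, 3.084, 0.002]
contact_force: [6.3, 1.3, 3.5]
opening: 0.0386
grip_force: 27.7
```

Call:
{"op": "arm_command", "data": {
  "plan": [
    [[0,0,0,0,0,-0.02],[0,0,0,0,0,-0.06],[0,0,0,0,0,-0.12],[0,0,0,0,0,-0.18],[0,0,0,0,0,-0.24],[0,0,0,0,0,-0.3],[0,0,0,0,0,-0.36],[0,0,0,0,0,-0.42],[0,0,0,0,0,-0.48],[0,0,0,0,0,-0.54],[0,0,0,0,0,-0.58],[0,0,0,0,0,-0.6]]
  ]
}}

```text
t: 11.47
tool_pos: [0.6124, -0.1237, 0.3299]
tool_rot: [-0.362, 3.116, 0.002]
contact_force: [7.2, 2.7, 4.0]
opening: 0.0388
grip_force: 27.6
```

```bash
python3 - <<'E'
from h import *
im,d=get_image('top'); cv2.imwrite('t.png',im); p=pts('top',d)
A=cv2.resize(im[130:255,230:330],None,fx=4,fy=4,interpolation=cv2.INTER_CUBIC)
im2,d2=get_image('side'); p2=pts('side',d2)
B=cv2.resize(im2[155:280,220:340],None,fx=4,fy=4,interpolation=cv2.INTER_CUBIC)[:500,:400]
cv2.imwrite('pics/c2.png',np.hstack([A,B])); np.savez('s2.npz',im=im2,p=p2,t=im,tp=p)
o=get_obs();R=Ro.from_rotvec(o['tool_rot']).as_matrix()
print(o['t'],o['contact_force'],o['wrist_torque'],o['tool_pos'],o['q'],np.degrees(np.arctan2(R[1,1],R[0,1])))
E
```

```text
11.5667 [6.47473163 2.19330683 3.30288491] [ 0.74867841 -0.98527611  0.0406468 ] [ 0.61235593 -0.12367505  0.32980873] [-0.31881629  0.10664618  1.68341592  0.00285872  1.34782372 -2.12045964] 103.19069492963739
```

View pics/c2.png

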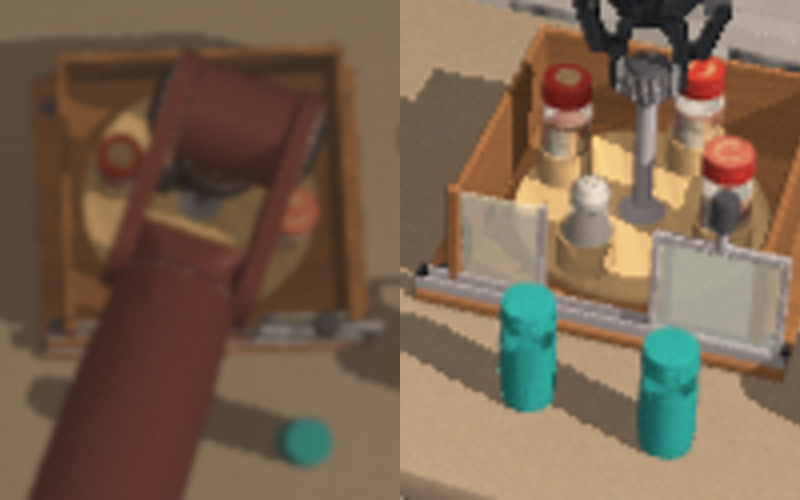

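The side crop shows the salt dome at crop (591,190), nearly at the hatch, with the door open on the right. I'll measure what rotation remains.

```bash
python3 - <<'E'
from h import *
s=np.load('s2.npz'); c=calibration('side'); K=np.array([.6105,-.124])
F=K+.085*np.array([-np.cos(.05),-np.sin(.05)]); print('front',F)
def rep(n,q):
    d=q[:2]-K; print(n,q.round(4),np.hypot(*d).round(4),np.degrees(np.arctan2(d[1],d[0]))%360)
p=s['p']; box=p[197:225,258:280].reshape(-1,3)
b=box[(box[:,2]>.085)&(box[:,2]<.125)&(np.hypot(*(box[:,:2]-F).T)<.06)]; print(len(b))
# visible half surface -> centre: mid-extent across the view, via dome ray
rep('depth mean',b.mean(0))
ys=b[b[:,2]>.1]; rep('dome',ys.mean(0))
rep('ray dome',ray(c,267.8,202.5,.107))
# red caps in side view
hsv=cv2.cvtColor(s['im'],cv2.COLOR_BGR2HSV)
m=((hsv[...,0]<6)|(hsv[...,0]>172))&(hsv[...,1]>140)&(hsv[...,2]>60);m[:165]=0;m[215:]=0;m[:,:250]=0;m[:,:]&=(np.arange(512)<315)
n,l,st,ce=cv2.connectedComponentsWithStats(m.astype(np.uint8))
for i in range(1,n):
    if st[i,4]>20: rep('red %s %d'%(ce[i].round(1),st[i,4]),ray(c,*ce[i],.126))
# control: initial side picture, knob centre and salt
E
```

```text
front [ 0.52560623 -0.12824823]
102
depth mean [ 0.5203 -0.1051  0.1051] 0.0922 168.19656358088534
dome [ 0.5219 -0.105   0.1103] 0.0906 167.86407407366198
ray dome [ 0.525  -0.1069  0.107 ] 0.0871 168.70758644241084
red [295.8 174.9] 72 [ 0.6838 -0.1553  0.126 ] 0.0797 336.9134863705834
red [261.3 177.2] 90 [ 0.626  -0.0456  0.126 ] 0.0799 78.81689531591937
red [301.9 197.5] 64 [ 0.5701 -0.2118  0.126 ] 0.0967 245.30590445837362
```

Call:
{"op": "arm_command", "data": {
  "plan": [
    [[0,0,0,0,0,-0.02],[0,0,0,0,0,-0.05],[0,0,0,0,0,-0.09],[0,0,0,0,0,-0.13],[0,0,0,0,0,-0.17],[0,0,0,0,0,-0.21],[0,0,0,0,0,-0.24],[0,0,0,0,0,-0.265],[0,0,0,0,0,-0.275],[0,0,0,0,0,-0.28],[0,0,0,0,0,-0.28],[0,0,0,0,0,-0.28]]
  ]
}}

```text
t: 12.57
tool_pos: [0.6123, -0.1236, 0.3298]
tool_rot: [-0.791, 3.036, 0.001]
contact_force: [7.4, 3.0, 3.2]
opening: 0.0387
grip_force: 27.7
```

```bash
python3 - <<'E'
from h import *
im2,d2=get_image('side'); p=pts('side',d2); c=calibration('side')
wi,wd=get_image('wrist'); 
B=cv2.resize(im2[155:280,220:340],None,fx=4,fy=4,interpolation=cv2.INTER_CUBIC)[:500,:400]
cv2.imwrite('pics/c3.png',np.hstack([B,cv2.resize(wi,(400,300))[:,:][np.r_[0:300,[0]*200]]]))
K=np.array([.6105,-.124]);F=K+.085*np.array([-np.cos(.05),-np.sin(.05)])
for lo,hi in((.065,.09),(.09,.105),(.105,.122)):
    m=(p[...,2]>lo)&(p[...,2]<hi)&(np.hypot(p[...,0]-F[0],p[...,1]-F[1])<.04); m[:,:255]=0; q=p[m]
    v,u=np.nonzero(m); r=ray(c,(u.min()+u.max())/2,(v.min()+v.max())/2,(lo+hi)/2)
    print(lo,m.sum(),q.mean(0).round(4),'ray',r.round(4),np.ptp(u)+1)
print(F); o=get_obs(); print(o['t'],o['contact_force'],o['grip_force'],o['tool_pos'])
E
```

```text
0.065 76 [ 0.5129 -0.1291  0.0766] ray [ 0.5129 -0.1307  0.0775] 13
0.09 34 [ 0.5137 -0.1307  0.0988] ray [ 0.5152 -0.1293  0.0975] 11
0.105 56 [ 0.5206 -0.128   0.1118] ray [ 0.5174 -0.1298  0.1135] 10
[ 0.52560623 -0.12824823]
12.6667 [7.16978324 2.99561533 2.87281136] 27.673533648485318 [ 0.61233694 -0.12355004  0.32984304]
```

View pics/c3.png

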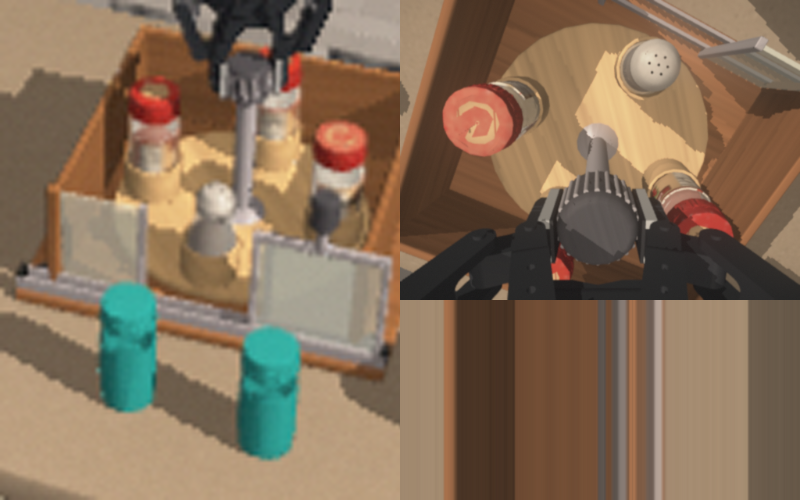

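```bash
python3 - <<'E'
from h import *
c=calibration('wrist'); print(ray(c,320,86,.113))
o=get_obs(); print(o['dq'].round(4))
E
```

```text
[ 0.53139359 -0.13025786  0.113     ]
[ 0.0014 -0.0012  0.0006 -0.0004  0.0003 -0.0002]
```

The wrist and side views agree: the salt is within about 6 mm of the front place, and the knob is held at 27 N. I'll hold briefly, then hand in.

Call:
{"op": "arm_command", "data": {
  "plan": [
    [[0,0,0,0,0,0],[0,0,0,0,0,0],[0,0,0,0,0,0],[0,0,0,0,0,0]]
  ]
}}

```text
t: 13.0
tool_pos: [0.6123, -0.1236, 0.3298]
tool_rot: [-0.791, 3.036, 0.001]
contact_force: [7.2, 2.6, 3.4]
opening: 0.0389
grip_force: 27.7
```

```bash
python3 -c "
from station import *
print(finish_job())"
```

```text
the job is handed in; nothing more can be done
None
```

The job is handed in at about 13 s: the door is open at its stop, the salt is at the front (about 6 mm from the front place by my camera measurements), and the knob is still gripped at about 28 N; the hand-in returned no verdict.

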